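Set and lock the sliding leg of a wheel-alignment clamp

TASK

The wheel-alignment clamp lies face up in its bench rest with one leg already locked to the rim size; its other leg, the one with the open cam lever, is loose and sprung back towards the hub. Hook its grip and draw it out along the rail until its outer edge is at the white crayon line across the rail, and, holding it there against its spring, squeeze the cam lever fully shut against the grip. Finish still holding the leg like that, grip and shut lever squeezed together in the hand; leave the locked leg and the other things on the bench alone.

Things in the scene. Friction and masses are not known exactly. Their poses are not given: they have to be found in the camera images.
- clamp: Wheel clamp in a plywood bench rest, fixed to the bench, may stand turned. Origin on the bench below the hub's centre; z up; y along the rail towards the loose leg (the locked leg is on the -y side); x level, across the rail. Hub 84 x 88 mm, its boss 134 mm high. Rail: dark bar 30 mm wide, 580 mm long, top face 95 mm above the bench, 5 mm scale on top.
- leg (a joint): Travel of the loose leg along the clamp's +y (outwards), 0 to 0.10 m; 0 = right back at its stop, block centre 140 mm from the hub axis. A spring pulls it back with 4.5 N at 0, rising by 25 N per metre, plus about 1 N of friction. Its block is 52 mm (x) by 64 mm (y), its top 104 mm above the bench; a steel claw hangs below it.
- leg_edge (a point): On the loose leg: middle of the outer (+y) edge of its block, on the rail's centre line at the height of the rail's top face; 32 mm outwards of the block's centre.
- mark_line (a point): Middle of the white crayon line, 3 mm wide, across the rail's top face: where the outer edge of the loose leg's block has to come (leg_edge onto mark_line). It is as far from the hub as the outer edge of the locked leg.
- grip: L-shaped aluminium grip fixed on the loose leg's block, 42 mm high (104 to 146 mm above the bench). Origin at its foot, above the block's centre, axes like the clamp's. Web: x -4 to +4 mm, y -14 to +22 mm. Pull plate across the web's outer end: x -42 to +4 mm, y +20 to +26 mm. On the web's -x side there is nothing else above the block; the lever is on its +x side.
- plate_face (a point): Middle of the pull plate's inner (-y) face, at x -23, y +20 mm in the grip's axes, 125 mm above the bench. A finger beside the web's -x side pushes outwards on this face to draw the leg out; the spring keeps the plate against the finger.
- lever (a joint): Swing of the loose leg's cam lever about its upright pivot: 0 = open (starts at 0 to 0.06), 0.45 rad = fully shut, at its stop. Stays where it is left (friction 0.09 N m, plus up to 0.07 N m from 0.25 rad on, where the cam begins to bite: about 5 N at its end). Once shut it locks the leg on the rail, so the leg has to be at the line before.
- lever_arm: The cam lever's black arm: 47 mm long along its own y from the pivot (its origin; in the grip's axes x +8.5, y -24 mm), 7 mm thick (own x -3.5 to +3.5), 112 to 138 mm above the bench. Open, its free outer end stands out to +x: it reaches out to x = +32 mm near y = +17 (grip's axes). Shut, it lies along the web, outer face at x = +12 mm; grip and lever together are then 16 mm thick.
- set_edge (a point): On the locked leg (same block, grip and lever, lever already shut; it is held fast on the rail): middle of the outer edge of its block at the height of the rail's top face.
- gauge: Tread-depth gauge, black, 22 x 75 mm body, 12 mm high, steel foot and pin; origin at its underside. Leave alone.
- socket: Steel wheel-nut socket standing on end, 28 mm across, 62 mm high; origin at its underside. Leave alone.
- weights: Open grey box of balance weights, 100 x 140 x 45 mm; origin at its underside. Leave alone.
- crayon: White tyre crayon with a paper sleeve, 14 x 85 x 14 mm; origin at its underside. Leave alone.

How it is judged:
By the outcome, as a careful person would: the job done as asked, in the order asked, and still so for the second after the job is handed in, while the arm keeps its last pose, push and grip.
It also fails if it takes over 35 s, if anything falls off the work surface, if the arm or the gripper's body presses on something with over 40 N, if the wrist force passes 120 N, or if a joint passes its speed limit or range.

ROBOT

A 6-joint arm with a two-finger parallel gripper is mounted at the origin on the work surface. World frame = base frame: x ahead of the robot, y to its left, z up, the work surface at z = 0. Lengths are in m, angles in rad, forces in N, time in s.
With the tool pointing down it reaches from about 0.35 to 0.85 m from the base axis. Payload 8.1 kg.
Tool frame: the origin (TCP) lies on the centre line of the jaws, within the pads' length; the fingertips stand robot.tips_ahead ahead of it and the grasp point (between the pads) lies 8 mm behind it (robot.tips_ahead is the distance from the TCP to the fingertips, in m); z points along the fingers, y is the direction in which the jaws open and shut (so a half turn about z gives the same grasp; the last joint's range is limited). The gripper opens to 93 mm and grips with 3 to 60 N. Pads are 15 mm wide; open, the fingers measure 128 mm over their backs; the gripper's body (75 mm by 188 mm) begins 65 mm behind the grasp point.
Start: joints at [-1.231, 0.13, 1.488, -0, 1.523, -0.085], TCP at [0.247, -0.547, 0.23] pointing down, gripper open.
Joint ranges: [-2.96, 2.96], [-0.89, 2.26], [0.02, 2.5], [-1.34, 4.48], [0, 2.73], [-2.66, 2.66]. Speed limits (rad/s): [2.39, 2.39, 2.79, 3.14, 3.14, 3.14].

INTERFACE

Orientations are given as a rotation vector (axis times angle).
In Python, from plant import monitor, eyes, job, robot gives the robot as it stands.
- The arm moves only by the tool servo_tool, never from a script. Its argument "plan" is a list that holds one entry, the list of rows, each a list of 7 numbers: the closure, from -1 (fully open) to 1 (shut), so that 0 is half open, then the shift along the world's x, y, z in mm, then the turn, a rotation vector about the world's x, y, z in rad. In form: [[[hand, dx, dy, dz, ax, ay, az], ...]]. A call has 1 to 12 rows; each row shifts and turns the commanded pose from where the row before left it; what a row does not reach is not made up. A row lasts 1/10 s, in which the tool goes at most 50 mm and 8.59 degrees, less where a joint would pass 70% of its speed; a pose out of reach is approached as far as the arm can. A call with a gripper value outside its range is refused whole. The fingers move at their own pace and stop on an object; "force" is the grip in N (left out, the last holds). Time passes only in rows, so rows that do not move let the fingers close. It gives the time, the measured TCP pose, the force and the opening at its end, in the units of the state.
- monitor.read_state(): the state, without advancing time (a new reading comes with each control period).
- eyes.read_camera(name): name is "side" or "top" or "wrist"; returns the picture (384x512x3 uint8, red, green, blue); there is no depth.
- eyes.camera_info(name): a dict with "mtx" (3x3 intrinsics, pixels), "R" (3x3) and "t" (3): a world point X has camera coordinates R X + t. Camera axes: x right, y down, z forward; pixel columns grow to the right and rows downward; lengths in m; the calibration is good to about 2 mm. The wrist camera is an equidistant fisheye: a pixel r from the principal point sees the ray r / f radians off the axis. A picture is of the moment at which its call begins: read the wrist's pose just before it. camera_info takes no time and is no camera call; for the wrist camera it gives the pose at the moment of the call.
- job.close_job(): hands the job in, once; it reports no verdict.
The state is a dict: "t": time; "q": joint angles; "dq": joint speeds; "joint_torque": joint torques, N m; "tool_pos": TCP position; "orientation": TCP orientation; "force": force on the tool from outside, world axes, zero at the start; "wrist_torque": the same for the moment, N m; "opening": finger opening in m.
Only numpy, scipy, OpenCV 4.12 (cv2) and the standard library are available. Lean on these libraries where they do the work, as an engineer would, in place of code of your own. Each camera call takes 0.05 s, during which the arm holds its last target. There are 200 camera calls.

## Working session

There is one attempt and no reset: what is moved stays moved. The work goes in short steps, Python scripts to look and compute and a tool call to move; the robot and the scene stay as the last step left them, time stands still between calls to the robot, and variables do not carry over. Pictures are saved under pics/ and viewed, about 8 in all and at most 12, crops included, and the job is handed in when it is done.

Besides the shell and the picture viewer there is one more tool, called after "Call:" as name([rows], argument=value, ...), one row to a line, values as JSON. servo_tool: Moves the arm, as the interface text tells. Its arguments: {"type":"object","properties":{"plan":{"type":"array"},"force":{"type":"number"}},"required":["plan"]}

```bash
ls; mkdir -p pics
cat > h.py <<'E'
import numpy as np, cv2
from plant import monitor, eyes, job, robot
from scipy.spatial.transform import Rotation as Ro
def info(n):
    c=eyes.camera_info(n); return np.array(c["mtx"]),np.array(c["R"]),np.array(c["t"])
def ray(n,u,v,c=None):
    K,R,t=c or info(n)
    x=(u-K[0,2])/K[0,0]; y=(v-K[1,2])/K[1,1]
    if n=="wrist":
        r=np.hypot(x,y); s=np.sin(r)/r if r>1e-9 else 1; d=np.array([x*s,y*s,np.cos(r)])
    else: d=np.array([x,y,1.])
    return -R.T@t, R.T@d
def onz(n,u,v,z,c=None):
    o,d=ray(n,u,v,c); return o+d*(z-o[2])/d[2]
def proj(n,X,c=None):
    K,R,t=c or info(n); p=R@np.asarray(X)+t
    if n=="wrist":
        r=np.hypot(p[0],p[1]); a=np.arctan2(r,p[2]); q=p[:2]/max(r,1e-9)*a
    else: q=p[:2]/p[2]
    return q*[K[0,0],K[1,1]]+K[:2,2]
def shot(n,f):
    c=info(n); im=eyes.read_camera(n); cv2.imwrite(f"pics/{f}.png",im[:,:,::-1]); np.savez(f"pics/{f}.npz",K=c[0],R=c[1],t=c[2]); return im
def cam(f):
    z=np.load(f"pics/{f}.npz"); return z["K"],z["R"],z["t"]
E
python3 - <<'E'
from h import *
for n in("top","side","wrist"):
    shot(n,n+"0"); K,R,t=info(n); print(n,K[0,0],K[:2,2],-R.T@t)
s=monitor.read_state(); print(s["t"],s["tool_pos"],s["orientation"],s["force"],s["opening"],[a for a in dir(robot) if a[0]!="_"],robot.tips_ahead)
a=cv2.imread("pics/top0.png");b=cv2.imread("pics/side0.png")
E
```

```text
pics
top 423.73510002076455 [253.8247418  194.37319267] [ 0.40606322 -0.09252828  1.06718175]
side 350.27571709206376 [258.60643449 193.53919873] [ 0.46280592 -0.53073866  0.66717708]
wrist 297.3186396354542 [256.37114693 194.52091102] [ 0.32088687 -0.5127082   0.38274445]
0.15 [ 0.24715693 -0.54625877  0.228813  ] [-3.06959158e+00 -6.61940607e-01  3.00849019e-04] [-0.09232409 -0.07892207 -0.15432403] 0.09309514860135469 ['IKError', 'tips_ahead'] 0.011
```

View pics/top0.png

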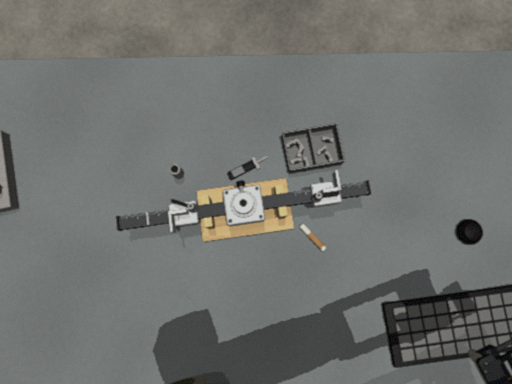

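View pics/side0.png

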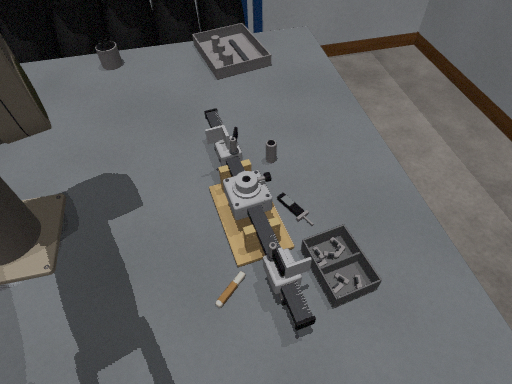

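The top view shows the hub at about (243,204), the loose leg at (183,213) with the white line at (148,217), and the locked leg at (325,193). The side view confirms this: loose leg at the far end near (225,145), with its lever open.

Run:
```python
from h import *
c=cam("top0")
for nm,u,v,z in [("railL",117.5,223,.095),("railR",370,187.5,.095),("hub",243,204.5,.134),("line",148.5,217.5,.095),("looseblk",183,213,.104),("setouter",341,191,.095),("socket",176,170,.062),("gauge",242,170,.01),("box",312,148,.045)]:
    print(nm,onz("top",u,v,z,c).round(4))
im=cv2.imread("pics/top0.png")
a=cv2.resize(im[185:245,110:220],None,fx=7,fy=7,interpolation=cv2.INTER_CUBIC)
cv2.imwrite("pics/c1.png",a)
```

```text
railL [0.4947 0.2294 0.095 ]
railR [ 0.5681 -0.3556  0.095 ]
hub [ 0.528  -0.0616  0.134 ]
line [0.5063 0.1581 0.095 ]
looseblk [0.5145 0.0769 0.104 ]
setouter [ 0.561  -0.2881  0.095 ]
socket [0.6243 0.1024 0.062 ]
gauge [ 0.6328 -0.0559  0.01  ]
box [ 0.6781 -0.2313  0.045 ]
```

View pics/c1.png

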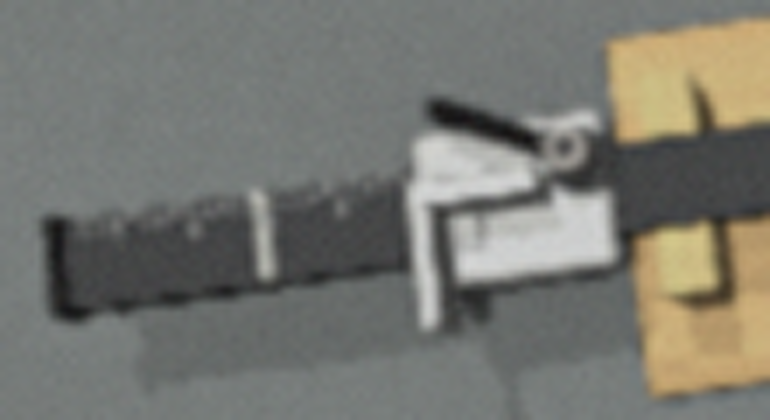

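Clamp y is at about (-0.124, 0.992), so x is at (0.992, 0.124). The lever is on the far (+x) side and the pull plate on the robot's side. I'm moving to a hover above the grip with the jaws across the rail.

Call:
servo_tool([
  [[-1,14,32,0,0,0,0.0635],[-1,14,32,0,0,0,0.0635],[-1,14,32,0,0,0,0.0635],[-1,14,32,0,0,0,0.0635],[-1,14,32,0,0,0,0.0635],[-1,14,32,0,0,0,0.0635],[-1,14,32,0,0,0,0.0635],[-1,14,32,0,0,0,0.0635],[-1,14,32,0,0,0,0.0635],[-1,14,32,0,0,0,0.0635]],
], force=20)

```text
t: 1.15
tool_pos: [0.3875, -0.2252, 0.2295]
orientation: [-2.709, -1.591, 0.0]
force: [0.3, -0.5, -0.3]
opening: 0.0926
```

Call:
servo_tool([
  [[-1,14,32,0,0,0,0.0635],[-1,14,32,0,0,0,0.0635],[-1,14,32,0,0,0,0.0635],[-1,14,32,0,0,0,0.0635],[-1,13,31,0,0,0,0.0635],[-1,13,31,0,0,0,0.0635],[-1,13,31,0,0,0,0.0635],[-1,13,31,0,0,0,0.0635],[-1,12,31,0,0,0,0.0635],[-0.12,11,30,0,0,0,0.0635],[-0.12,0,0,0,0,0,0],[-0.12,0,0,0,0,0,0]],
])

```text
t: 2.35
tool_pos: [0.518, 0.0866, 0.2291]
orientation: [-2.078, -2.355, 0.002]
force: [-0.6, -0.2, -0.1]
opening: 0.0734
```

Run:
```python
from h import *
s=monitor.read_state(); print(s["t"],s["tool_pos"],s["force"],s["opening"]); print(Ro.from_rotvec(s["orientation"]).as_matrix().round(4))
im=shot("wrist","w1")
yd=np.array([-.1245,.992,0]);xd=np.array([.992,.1245,0]);h=np.array([.530,-.0625,0])
for nm,x,y,z in [("hub",0,0,.134),("blk",0,.14,.104),("line",0,.2226,.095),("platetop",-.042,.166,.146)]:
    print(nm,proj("wrist",h+x*xd+y*yd+[0,0,z],cam("w1")).round(1))
cv2.imwrite("pics/w1b.png",cv2.resize(im[:,:,::-1],(800,600),interpolation=cv2.INTER_CUBIC))
```

```text
2.35 [0.51797788 0.08663307 0.22914505] [-0.60152142 -0.22964766 -0.07189031] 0.07344605118356305
[[-1.245e-01  9.922e-01 -1.100e-03]
 [ 9.922e-01  1.245e-01 -4.000e-04]
 [-3.000e-04 -1.100e-03 -1.000e+00]]
hub [251.5 328.9]
blk [250.9 200.4]
line [250.7 115.4]
platetop [199.6 186.4]
```

View pics/w1b.png

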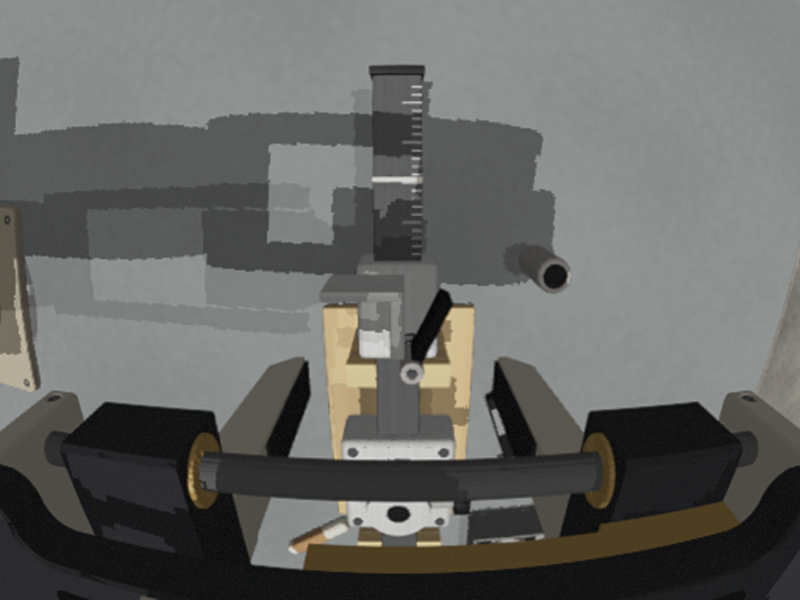

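The wrist view shows the crayon line at about (396,180), the block's outer edge at (397,262), the pull plate from x 320 to 404 at rows 276–300, the lever from pivot (411,373) to tip (446,292), and the socket at (553,275). I'll cast rays for these.

```bash
python3 - <<'E'
from h import *
c=cam("w1"); print(-c[1].T@c[2])
yd=np.array([-.1245,.992,0]);xd=np.array([.992,.1245,0]);T=np.array([.518,.0866,0])
f=0.64
P={}
for nm,u,v,z in [("lineL",373,180,.095),("lineR",422,180,.095),("end L",371,69,.095),("end R",424,69,.095),("rail@260L",374,258,.095),("rail@260R",422,258,.095),("blkouterL",358,262,.104),("blkouterR",437,263,.104),("plate tl",333,276,.146),("plate tr",404,276,.146),("plate bl",320,289,.146),("levertip",447,291,.138),("pivot",411,373,.146),("hubl",343,418,.12),("hubr",452,418,.12)]:
    p=onz("wrist",u*f,v*f,z,c); d=p-T; print(nm,p.round(4),"rel TCP x,y",(d@xd*1e3).round(1),(d@yd*1e3).round(1))
# line position by mask along rail centre
im=cv2.imread("pics/w1.png",0).astype(int)
for col in (244,250,255): print(col,im[108:122,col])
print(im[160:200,238]); print(im[160:200,220]); print(im[185,200:300]); print(im[140,230:280])
E
python3 - <<'E'
import cv2
im=cv2.imread("pics/w1.png")[95:250,190:300]
cv2.imwrite("pics/c2.png",cv2.resize(im,None,fx=3.8,fy=3.8,interpolation=cv2.INTER_NEAREST))
E
```

```text
[0.50737238 0.16775751 0.38302224]
lineL [0.4909 0.1572 0.095 ] rel TCP x,y -18.1 73.4
lineR [0.5207 0.1608 0.095 ] rel TCP x,y 11.9 73.3
end L [0.4812 0.2263 0.095 ] rel TCP x,y -19.1 143.2
end R [0.5132 0.2302 0.095 ] rel TCP x,y 13.1 143.1
rail@260L [0.4971 0.1084 0.095 ] rel TCP x,y -18.0 24.2
rail@260R [0.5272 0.1121 0.095 ] rel TCP x,y 12.3 24.2
blkouterL [0.4879 0.1066 0.104 ] rel TCP x,y -27.4 23.5
blkouterR [0.5361 0.112  0.104 ] rel TCP x,y 21.2 22.9
plate tl [0.4784 0.1067 0.146 ] rel TCP x,y -36.8 24.9
plate tr [0.5156 0.1112 0.146 ] rel TCP x,y 0.7 24.7
plate bl [0.472  0.0987 0.146 ] rel TCP x,y -44.1 17.8
levertip [0.5404 0.1039 0.138 ] rel TCP x,y 24.3 14.4
pivot [0.5266 0.0562 0.146 ] rel TCP x,y 4.7 -31.2
hubl [0.4888 0.0053 0.12  ] rel TCP x,y -39.1 -77.0
hubr [0.5599 0.0144 0.12  ] rel TCP x,y 32.5 -76.9
244 [ 95  96  94  92 105 179 209 211 159 100  92  95  95  94]
250 [ 93  94  94  91  87 175 209 210 149  96  93  92  96  94]
255 [ 93  93  95  92 103 176 209 208 148  97  92  93  96  94]
[ 66  67  75  83  84  85  84  85  88  98 107 110 110 114 140 130  94  86
  87  85  86  87  85  85  85  85  89 128 140 139 134 134 129 133 140 141
 141 140 141 140]
[ 69  69  70  70  70  69  70  68  70  69  69  72  68  70  69  74  84  87
  87  86  86  88  87  86  87  84  87 104 110 108 105 104  99  82  72  71
  88 156 185 190]
[128 127 127 127 127 114  93  84  84  86  85  85  85  86  84  85  85  85
  86  85  84  85  85  85  85  85  83  86  86  85  85  87  85  86  84  85
  85  84  85  86  85  86  85  85  85  87  86  87  87  86  86  86  86  87
  85  87  87  87  92 107 110 111 110 109 108 110 108 109 109 109 108 108
 106 109 107 108 110 109 104  97  75  31  33  52  85 119 138 139 139 138
 140 140 139 140 140 139 139 139 139 138]
[71 70 71 70 70 70 72 69 69 51 53 54 55 59 56 52 54 56 56 54 53 56 56 55
 55 55 53 56 58 56 56 55 57 58 57 59 56 56 55 56 67 81 82 85 89 88 87 89
 88 89]
```

View pics/c2.png

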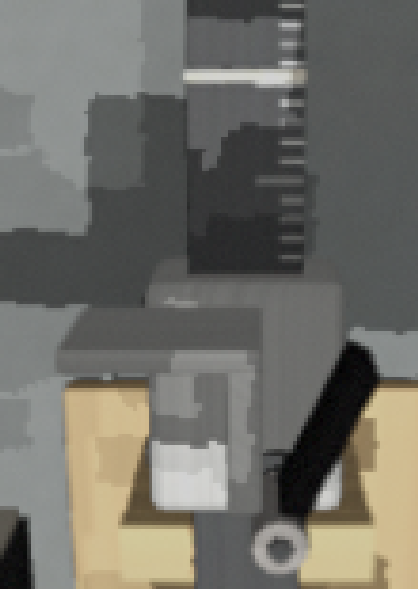

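Run:
```python
from h import *
c=cam("w1")
yd=np.array([-.1245,.992,0]);xd=np.array([.992,.1245,0]);T=np.array([.518,.0866,0])
for nm,u,v,z in [("line",251,114.6,.095),("line-.",244,114.6,.095),("edge rail lvl",254,166.8,.095),("blk top edge L",229,169.2,.104),("blk top edge R",279.5,169.2,.104),("plate outer top",230,187.1,.146),("plate inner top L",205,192.9,.146),("plate R",258.7,190,.146),("levertip",289,192,.138),("webend",258,229.5,.146),("blk inner",240,229,.104)]:
    p=onz("wrist",u,v,z,c); d=p-T; print(nm,p.round(4),"rel TCP x,y",(d@xd*1e3).round(1),(d@yd*1e3).round(1))
c=cam("top0")
for nm,u,v,z in [("line top",110+262/7,185+232/7,.095),("plate outer",110+412/7,185+200/7,.146),("plate innerL",110+440/7,185+320/7,.146),("pivot",110+564/7,185+148/7,.142),("levertip",110+430/7,185+105/7,.138)]:
    p=onz("top",u-.5,v-.5,z,c); d=p-T; print(nm,p.round(4),"rel TCP x,y",(d@xd*1e3).round(1),(d@yd*1e3).round(1))
```

```text
line [0.5025 0.1591 0.095 ] rel TCP x,y -6.3 73.9
line-. [0.4958 0.1583 0.095 ] rel TCP x,y -13.0 73.9
edge rail lvl [0.5117 0.1085 0.095 ] rel TCP x,y -3.6 22.5
blk top edge L [0.4879 0.1051 0.104 ] rel TCP x,y -27.5 22.0
blk top edge R [0.5361 0.1111 0.104 ] rel TCP x,y 21.0 22.0
plate outer top [0.4932 0.0995 0.146 ] rel TCP x,y -23.0 15.9
plate inner top L [0.4727 0.0918 0.146 ] rel TCP x,y -44.3 10.8
plate R [0.5172 0.1    0.146 ] rel TCP x,y 0.8 13.3
levertip [0.5437 0.0992 0.138 ] rel TCP x,y 27.0 9.3
webend [0.5211 0.0645 0.146 ] rel TCP x,y 0.3 -22.3
blk inner [0.5052 0.0444 0.104 ] rel TCP x,y -18.0 -40.3
line top [0.506  0.1617 0.095 ] rel TCP x,y -2.5 76.0
plate outer [0.5101 0.1016 0.146 ] rel TCP x,y -6.0 15.9
plate innerL [0.4725 0.0923 0.146 ] rel TCP x,y -44.5 11.3
pivot [0.5262 0.0548 0.142 ] rel TCP x,y 4.2 -32.6
levertip [0.5412 0.0981 0.138 ] rel TCP x,y 24.4 8.5
```

The grip origin is about (-3, -9) mm from the TCP in clamp axes, and the pull needed is about 51.5 mm. Before going down I'll set the opening to about 56 mm and shift 7 mm in x and -2 mm in y. The tips should end about 6 mm above the block.

Call:
servo_tool([
  [[-0.2,3.6,-0.5,0,0,0,0],[-0.2,3.6,-0.5,0,0,0,0],[-0.2,0,0,-15,0,0,0],[-0.2,0,0,-15,0,0,0],[-0.2,0,0,-15,0,0,0],[-0.2,0,0,-5,0,0,0],[-0.2,0,0,0,0,0,0],[-0.2,0,0,0,0,0,0]],
])

```text
t: 3.2
tool_pos: [0.5255, 0.0854, 0.1797]
orientation: [-2.079, -2.355, 0.0]
force: [0.8, 0.2, -0.1]
opening: 0.0557
```

Run:
```python
from h import *
s=monitor.read_state(); print(s["t"],s["tool_pos"],s["force"],s["opening"])
im=shot("wrist","w2")
cv2.imwrite("pics/w2b.png",cv2.resize(im[60:360,80:430,::-1],None,fx=2,fy=2,interpolation=cv2.INTER_CUBIC))
```

```text
3.2 [0.52553053 0.08537632 0.17970088] [ 0.79202468  0.21359627 -0.13589897] 0.055745670618594895
```

View pics/w2b.png

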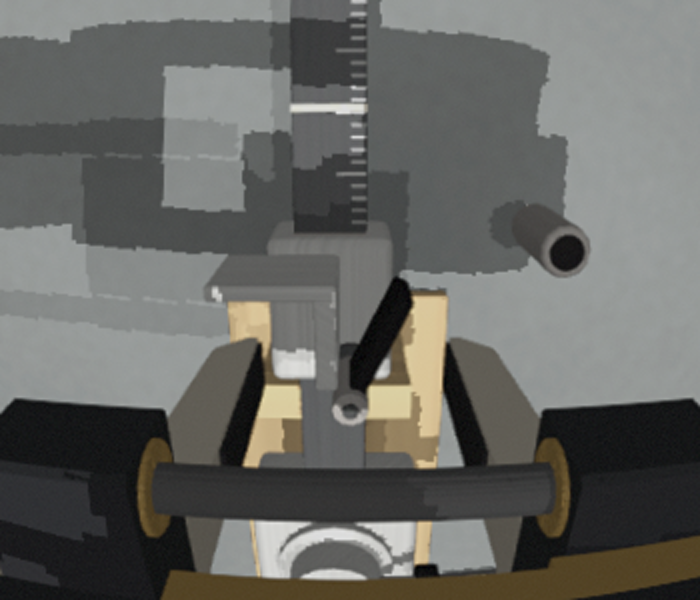

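The fingers straddle web and lever: left tip at (262,345), right tip at (447,340), plate inner top edge at row 300, and line at row 107. I'll check the gaps numerically.

Run:
```python
from h import *
c=cam("w2")
yd=np.array([-.1245,.992,0]);xd=np.array([.992,.1245,0]);T=np.array([.5255,.0854,0])
for nm,u,v,z in [("line",329,107,.095),("edge rail lvl",329,234,.095),("plate inner top L",206,300,.146),("plate R",338,290,.146),("levertip R",413,290,.138),("levertip top",405,278,.138),("pivot",350,407,.146),("tipL",263,344,.1687),("tipR",446,340,.1687)]:
    p=onz("wrist",80+u/2-.25,60+v/2-.25,z,c); d=p-T; print(nm,p.round(4),"rel TCP x,y",(d@xd*1e3).round(1),(d@yd*1e3).round(1))
```

```text
line [0.5056 0.1598 0.095 ] rel TCP x,y -10.5 76.3
edge rail lvl [0.5116 0.1081 0.095 ] rel TCP x,y -11.0 24.3
plate inner top L [0.4729 0.0925 0.146 ] rel TCP x,y -51.3 13.6
plate R [0.5174 0.1019 0.146 ] rel TCP x,y -6.0 17.4
levertip R [0.5435 0.1023 0.138 ] rel TCP x,y 19.9 14.6
levertip top [0.54   0.1063 0.138 ] rel TCP x,y 17.0 19.0
pivot [0.5268 0.0578 0.146 ] rel TCP x,y -2.1 -27.5
tipL [0.4963 0.0895 0.1687] rel TCP x,y -28.4 7.7
tipR [0.5516 0.0977 0.1687] rel TCP x,y 27.4 8.9
```

The tips agree with the model and the gaps are about 6 mm to the plate and 7 mm to the lever. Descending now.

Call:
servo_tool([
  [[-0.2,0,0,-15,0,0,0],[-0.2,0,0,-15,0,0,0],[-0.2,0,0,-15,0,0,0],[-0.2,0,0,-8,0,0,0],[-0.2,0,0,-5,0,0,0],[-0.2,0,0,0,0,0,0]],
])

```text
t: 3.85
tool_pos: [0.5249, 0.0853, 0.1205]
orientation: [-2.079, -2.354, 0.002]
force: [-0.5, -0.1, -0.8]
opening: 0.0558
```

Call:
servo_tool([
  [[-0.2,-0.5,4.2,0,0,0,0],[-0.2,-0.5,4.2,0,0,0,0],[-0.2,-0.5,4.2,0,0,0,0],[-0.2,-0.6,4.2,0,0,0,0],[-0.2,-0.5,4.2,0,0,0,0],[-0.2,-0.5,4.2,0,0,0,0],[-0.2,-0.5,4.2,0,0,0,0],[-0.2,-0.6,4.2,0,0,0,0],[-0.2,-0.5,4.2,0,0,0,0],[-0.2,-0.5,4.2,0,0,0,0],[-0.2,-0.5,4.2,0,0,0,0],[-0.2,-0.6,4.2,0,0,0,0]],
])

```text
t: 5.05
tool_pos: [0.5194, 0.1349, 0.1219]
orientation: [2.078, 2.353, -0.002]
force: [1.1, -6.9, -3.2]
opening: 0.0561
```

Call:
servo_tool([
  [[-0.2,0,0,0,0,0,0],[-0.2,0,0,0,0,0,0]],
])

```text
t: 5.25
tool_pos: [0.5193, 0.1354, 0.1219]
orientation: [2.079, 2.354, -0.001]
force: [-0.2, -5.4, -2.5]
opening: 0.0558
```

Run:
```python
from h import *
s=monitor.read_state(); print(s["t"],s["tool_pos"],s["force"],s["opening"])
im=shot("wrist","w3")
cv2.imwrite("pics/w3b.png",cv2.resize(im[80:300,150:350,::-1],None,fx=2.7,fy=2.7,interpolation=cv2.INTER_NEAREST))
```

```text
5.25 [0.51934245 0.13535034 0.12186509] [-0.15686673 -5.38924466 -2.50110932] 0.05581867347817429
```

View pics/w3b.png

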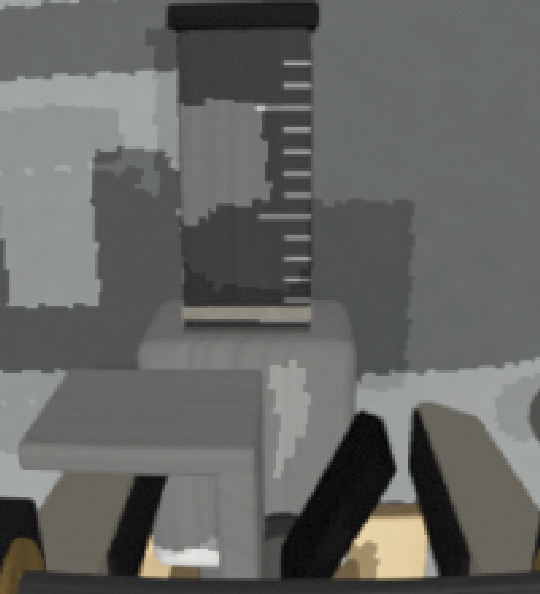

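The leg is hooked (-5.4 N along y). The line centre is at about row 313 and the block edge at rail level at about row 329, so a few mm remain.

Run:
```python
from h import *
c=cam("w3"); im=cv2.imread("pics/w3.png",0).astype(int)
yd=np.array([-.1245,.992,0]);xd=np.array([.992,.1245,0])
for u in (222,235,248,258): print(u,im[188:212,u])
f=lambda u,v,z:onz("wrist",u,v,z,c)@yd*1e3
for v in (193,194,195,196,197,200,201,202,203): print(v,f(240,v,.095).round(1),f(240,v,.104).round(1))
```

```text
222 [ 50  49  49  50  52  93 136 136 135 134  80  51  52  69  84  96 105 109
 112 115 119 120 122 123]
235 [ 48  49  50  49  55 106 137 137 138 137  82  49  50  71  83  97 104 109
 115 120 122 122 123 122]
248 [ 49  51  51  49  56 105 137 139 140 140 130  77  53  71  84  98 104 108
 114 117 119 120 121 122]
258 [ 49  55 101 108  62 102 135 137 135 136 129  77  53  72  83  98 104 109
 113 118 121 124 124 125]
193 97.2 99.9
194 96.6 99.3
195 95.9 98.7
196 95.2 98.0
197 94.6 97.4
200 92.5 95.5
201 91.9 94.8
202 91.2 94.2
203 90.5 93.6
```

Call:
servo_tool([
  [[-0.2,-0.2,1.8,0,0,0,0],[-0.2,-0.2,1.7,0,0,0,0],[-0.2,0,0,0,0,0,0],[-0.2,0,0,0,0,0,0]],
])

```text
t: 5.7
tool_pos: [0.5189, 0.1388, 0.1219]
orientation: [2.079, 2.354, -0.001]
force: [0.2, -5.8, -3.1]
opening: 0.056
```

Run:
```python
from h import *
s=monitor.read_state(); print(s["t"],s["tool_pos"],s["force"],s["opening"])
im=shot("wrist","w4")
cv2.imwrite("pics/w4b.png",cv2.resize(im[150:230,190:290,::-1],None,fx=6,fy=6,interpolation=cv2.INTER_NEAREST))
g=cv2.imread("pics/w4.png",0).astype(int)
for u in (222,235,248,258): print(u,g[188:212,u])
im=shot("top","t4"); c=cam("t4")
```

```text
5.7 [0.51891011 0.13875014 0.12185845] [ 0.15318354 -5.7999933  -3.12243372] 0.05603860312015122
222 [ 47  50  50  49  50  51  48  50  49  49  89 137 135 107  83  96 104 107
 110 114 119 121 123 123]
235 [ 51  48  49  48  48  50  49  48  47  52  95 136 137 112  84  97 103 109
 115 120 121 124 121 121]
248 [ 49  50  49  51  52  51  51  50  50  52  93 138 138 110  85  96 103 108
 114 118 120 122 120 122]
258 [122  80  53  50  49  51  54  88 108  62  89 134 137 111  84  98 105 108
 112 118 122 123 121 129]
```

View pics/w4b.png

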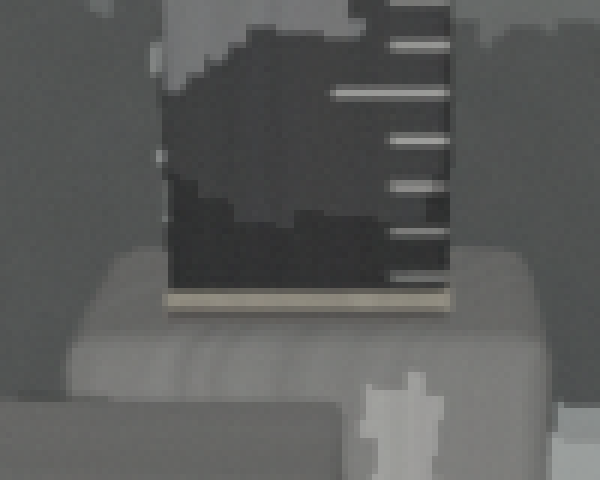

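The edge now covers about a third of the line, so it's roughly 0.4 mm short (coverage estimate at columns 222 and 235). I'll add that, then centre the hand on grip and lever while closing partway.

Call:
servo_tool([
  [[-0.2,0,0.4,0,0,0,0],[-0.1,-1,-0.1,0,0,0,0],[0,-1,-0.1,0,0,0,0],[0.1,-1,-0.2,0,0,0,0],[0.2,-1,-0.1,0,0,0,0],[0.2,-1,-0.1,0,0,0,0],[0.2,-1,-0.1,0,0,0,0],[0.2,0,0,0,0,0,0],[0.2,0,0,0,0,0,0]],
], force=20)

```text
t: 6.7
tool_pos: [0.5135, 0.1383, 0.122]
orientation: [2.079, 2.353, 0.001]
force: [3.2, -5.4, -3.7]
opening: 0.0372
```

Run:
```python
from h import *
s=monitor.read_state(); print(s["t"],s["tool_pos"],s["force"],s["opening"])
im=shot("wrist","w5")
cv2.imwrite("pics/w5b.png",cv2.resize(im[150:300,170:330,::-1],None,fx=4,fy=4,interpolation=cv2.INTER_NEAREST))
g=cv2.imread("pics/w5.png",0).astype(int)
for d in (222,235,248): print(d,g[190:210,d-6],g[190:210,d+6])
```

```text
6.7 [0.51353431 0.13832395 0.12197988] [ 3.19593365 -5.4456642  -3.65517704] 0.03715921669457119
222 [ 83  82  84  94  98  99 100  99  99 101 103 100 102 102 102 104 112 119
 123 123] [ 49  48  49  49  48  50  48  47  75 137 139 111  84  95 105 111 119 121
 121 121]
235 [ 48  48  51  50  49  49  50  49  76 135 137 108  85  97 106 111 116 118
 119 119] [ 52  51  51  50  52  51  50  50  75 135 139 112  86  97 104 111 117 123
 126 124]
248 [ 52  51  50  51  50  52  49  49  74 133 139 111  85  96 104 110 117 121
 125 124] [ 50  50  52  51  50  49  52  51  72 128 135 111  85  98 104 111 117 122
 123 124]
```

View pics/w5b.png

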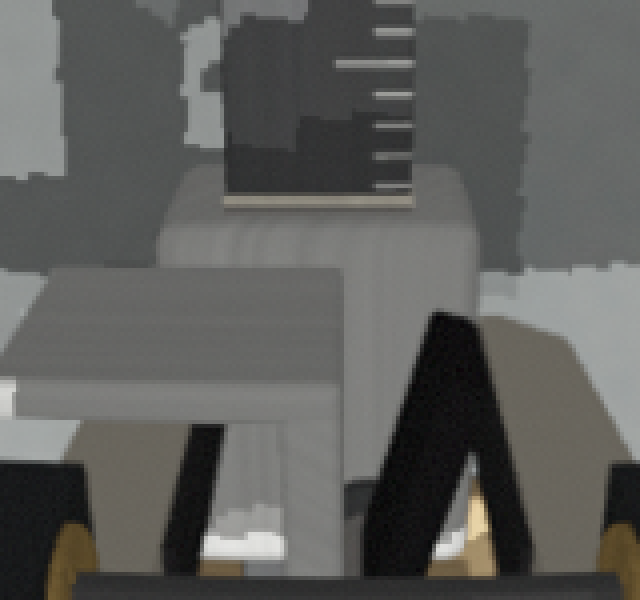

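The lever is engaged at about a 37 mm opening. The edge is still about 0.35 mm short of the line's centre, so I'll nudge it out and squeeze the lever shut.

Call:
servo_tool([
  [[0.2,-0.1,0.4,0,0,0,0],[0.3,-0.3,0,0,0,0,0],[0.4,-0.3,0,0,0,0,0],[0.5,0,0,0,0,0,0],[0.6,0,0,0,0,0,0],[0.7,0,0,0,0,0,0],[0.8,0,0,0,0,0,0],[1,0,0,0,0,0,0],[1,0,0,0,0,0,0],[1,0,0,0,0,0,0],[1,0,0,0,0,0,0],[1,0,0,0,0,0,0]],
], force=25)

```text
t: 7.95
tool_pos: [0.5127, 0.1387, 0.1221]
orientation: [2.078, 2.353, 0.0]
force: [2.6, -7.3, -2.4]
opening: 0.0154
```

Run:
```python
from h import *
s=monitor.read_state(); print(s["t"],s["tool_pos"],s["force"],s["wrist_torque"],s["opening"])
im=shot("wrist","w6")
cv2.imwrite("pics/w6b.png",cv2.resize(im[150:300,170:330,::-1],None,fx=4,fy=4,interpolation=cv2.INTER_NEAREST))
g=cv2.imread("pics/w6.png",0).astype(int)
for d in (230,240,248): print(d,g[190:210,d])
```

```text
7.95 [0.51273813 0.13869673 0.12206962] [ 2.63449939 -7.27892536 -2.39040129] [-0.91359541 -0.45500421  0.32777912] 0.015371354151411755
230 [ 49  49  49  47  47  48  48  47  53  94 136 119  84  94 102 109 113 117
 117 117]
240 [ 49  48  48  47  47  50  46  48  52  91 134 110  83  93  99 104 111 119
 121 123]
248 [ 49  52  47  49  49  50  49  48  49  92 135 111  84  94 102 105 110 113
 116 116]
```

View pics/w6b.png

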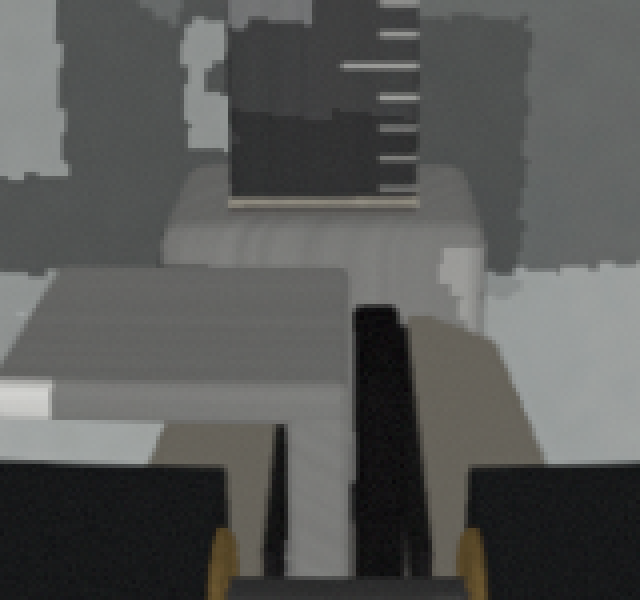

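The lever lies flat along the web with the opening at 15.4 mm (16 mm nominal). About 1.4 mm of the 3 mm line is still visible, so the edge is at its centre. I'll hold for 0.5 s to check that it's steady, then hand in.

Call:
servo_tool([
  [[1,0,0,0,0,0,0],[1,0,0,0,0,0,0],[1,0,0,0,0,0,0],[1,0,0,0,0,0,0],[1,0,0,0,0,0,0]],
])

```text
t: 8.5
tool_pos: [0.5127, 0.1387, 0.122]
orientation: [2.078, 2.353, 0.0]
force: [2.9, -6.5, -3.3]
opening: 0.0153
```

Run:
```python
from h import *
shot("wrist","w7"); g=cv2.imread("pics/w7.png",0).astype(int)
for d in (230,240,248): print(d,g[196:204,d])
s=monitor.read_state(); print(s["t"],s["tool_pos"],s["force"],s["opening"])
print(job.close_job())
```

```text
230 [ 49  47  51  94 136 121  85  93]
240 [ 51  49  50  92 133 111  84  94]
248 [ 50  46  52  92 134 110  82  94]
8.55 [0.51269419 0.13868141 0.12202203] [ 2.98639628 -5.78996859 -3.09477181] 0.015450203870067559
the job is handed in; nothing more can be done
None
```

The loose leg is drawn out about 52 mm to the white line, with its cam lever squeezed shut against the grip. I handed the job in at 8.55 s with the hand still holding both (grip set to 25 N).

- **Position:** the last wrist picture still showed about 1.4 mm of the 3 mm line, so the block's edge is at the middle of the line to within about 0.3 mm. That did not change over a 0.5 s hold.
- **Lever:** it looked flat along the web. The finger opening read 15.4 mm against 16 mm nominal; I put the 0.6 mm down to pad give or reading offset, but did not check it.
- **Force:** the hand still felt about 6 N from the leg along the rail.
- **Disagreement:** the first top view put the line about 2 mm further out than the wrist views, within the calibration error. I used the close wrist views for the final position.
- **Not checked:** I did not compare the leg with the locked leg's edge, or look at the other things on the bench at the end. The moves stayed above them.

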